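# Load and start the parts tumbler

### The arm

A 6-joint arm with a two-finger parallel gripper is mounted at the origin on the work surface. World frame = base frame: x ahead of the robot, y to its left, z up, the work surface at z = 0. Lengths are in mm, angles in rad, forces in N, time in s.
With the tool pointing down it reaches from about 325 to 925 mm from the base axis. Payload 3.1 kg.
Tool frame: the origin (TCP) lies at the centre of the arm's flange, where the gripper is bolted on; the fingertips stand 173 mm ahead of it and the grasp point (between the pads) lies 155 mm ahead of it; z points along the fingers, x is the direction in which the jaws open and shut, and the axes are right-handed (so a half turn about z gives the same grasp; the last joint's range is limited). The gripper opens to 85 mm and grips with 20 to 120 N. Pads are 22 mm wide; open, the fingers measure 114 mm over their backs; the gripper's body (76 mm by 85 mm) begins 54 mm behind the grasp point. The pads swing forward as they close: fully open they stand 13 mm farther back than shut.
Start: joints at [-1.226, 0.217, 1.613, -0, 1.311, -0.112], TCP at [275.696, -560.921, 404.7] pointing down, gripper open.
Joint ranges: [-2.75, 2.75], [-0.78, 2.1], [0.31, 2.55], [-1.13, 4.27], [0.13, 2.63], [-2.58, 2.58]. Speed limits (rad/s): [2.79, 2.79, 3.14, 3.14, 3.14, 3.14].

### API

Orientations are given as a unit quaternion [x, y, z, w].
In Python, from rig import arm gives the robot as it stands. Calls block until the motion is done:
- arm.move_ptp(position, orientation): joint-space move of the TCP to a pose.
- arm.movel(position, rate=150, rot=None, max_force=None): straight line of the TCP; rot=None keeps the orientation; rate is the mean speed in mm/s. With max_force (N) it stops when the force on the tool has changed by that much, and returns True; else False.
- arm.set_joints(angles): joint-space move.
- arm.open_gripper() and arm.grab(strength=None): open the fingers fully, or close them until they stop; strength is the grip in N (None keeps the last).
- arm.sleep(seconds).
- arm.ik(position, orientation): joint angles nearest the present ones, or None.
- arm.get_state(): the state.
- arm.read_camera(name): name is "scene" or "side" or "wrist"; returns a dict with "img" (384x512x3 uint8, red, green, blue), "fx", "fy", "cx", "cy" (pixels), "R" (3x3) and "t" (3): a world point X has camera coordinates R X + t; the wrist camera has in their place "hand_eye" (4x4, takes a point from camera to tool coordinates, whose origin is the TCP and whose axes are the tool frame's). Camera axes: x right, y down, z forward; pixel columns grow to the right and rows downward; lengths in mm; the calibration is good to about 2 mm. A picture is of the moment at which its call begins: read the wrist's pose just before it. There is no depth.
A pose or a line that the arm cannot do raises arm.Unreachable and nothing moves.
- arm.sign_off(): hands the job in, once; it reports no verdict.
The state is a dict: "time": time; "joint_positions": joint angles; "dq": joint speeds; "effort": joint torques, N m; "eef_pos": TCP position; "eef_rot": TCP orientation; "wrist_force": force on the tool from outside, world axes, zero at the start; "ft_torque": the same for the moment, N m; "finger_gap": opening from 0.0 (shut) to 1.0 (fully open).
Only numpy, scipy, OpenCV 4.12 (cv2) and the standard library are available. Lean on these libraries where they do the work, as an engineer would, in place of code of your own. Each camera call takes 0.05 s, during which the arm holds its last target. There are 200 camera calls.

### The job

Deburr the steel offcuts that lie on the bench: before loading, make sure by feel that the tumbler's push-push switch is off (button out; click it off if it is latched in), because the open tub must never have offcuts in it while the switch is on. Then put every offcut into the tub, shut the lid fully, and only then click the switch on so that the button stays latched in. Leave the grinder, hammer and wrench where they lie.

Things in the scene. Friction and masses are not known exactly. Their poses are not given: they have to be found in the camera images.
- tub: open tub of a bench-top parts tumbler, painted metal, black rubber floor, fixed on a plinth, long sides roughly along the robot's x. Origin: centre of its underside, 40 mm above the bench. Outside 220 (own x) x 300 (own y) x 70 mm high; walls and floor 6 mm, so its inner floor is 46 mm and its rim 110 mm above the bench. Own +x points to the hinge side (the robot's left)
- lid (a joint): angle of the tub's flat lid (220 x 300 x 8 mm): 0 shut on the rim, larger is more open, 1.57 upright, stop at 1.9; starts between 1.3 and 1.7. The hinge is stiff: the lid stays wherever it is left; pushing it shut near its free edge takes about 2 to 8 N
- lid_hinge (a point): middle of the lid's hinge line, on the tub's rim at its +x side, 110 mm above the bench; the hinge line runs along the tub's y. The shut lid reaches from here 220 mm towards the tub's -x
- lid_handle (a point): grip point of the black knob on the lid's outer face, mid-width, 190 mm from the hinge line, 35 mm off the outer face (the face that is on top when shut)
- switch_box: fixed grey box 100 x 100 x 52 mm; in its top, on its vertical centre line, is the tumbler's push-push on/off switch: a flat-topped black palm button 48 mm across that moves straight down. The button's top is 78 mm above the bench when OFF (out), 69 mm when ON (latched in), 62 mm at the bottom of a press. Origin: centre of the box's underside, on the bench
- switch_collar (a point): fixed point on the button's axis, 58 mm above the bench, level with the top of the steel collar (68 mm across) round the button. The switch may start on or off and no reading tells: feel for the button's top; it starts to sink at about 2.8 N. Each unhurried press (25 mm/s or less) to within 1 mm of the bottom (3 to 8 N), then let go, swaps on and off; a short press changes nothing
- latch_plate: latch plate hidden inside the switch box and fixed to it, with the same origin as the box; not to be handled and it never moves (it carries the spring's load of about 3 N while the switch is latched on, none while it is off)
- tube_long_center (a point): centre (half-way up, mid-length, mid-width) of a steel offcut: square tube, 90 mm long (its own x) x 35 mm wide (its y) x 35 mm high (its z), wall 3 mm, open at both ends, under 0.7 kg; starts flat on the bench, can be gripped from above across its width. May be absent
- tube_short_center (a point): centre (half-way up, mid-length, mid-width) of a steel offcut: square tube, 70 mm long (its own x) x 30 mm wide (its y) x 30 mm high (its z), wall 3 mm, open at both ends, under 0.7 kg; starts flat on the bench, can be gripped from above across its width. May be absent
- channel_wide_center (a point): centre (half-way up, mid-length, mid-width) of a steel offcut: U channel, 85 mm long (its own x) x 40 mm wide (its y) x 26 mm high (its z), wall 4 mm, lying web down, open side up, under 0.7 kg; starts flat on the bench, can be gripped from above across its width. May be absent
- channel_narrow_center (a point): centre (half-way up, mid-length, mid-width) of a steel offcut: U channel, 70 mm long (its own x) x 32 mm wide (its y) x 24 mm high (its z), wall 4 mm, lying web down, open side up, under 0.7 kg; starts flat on the bench, can be gripped from above across its width. May be absent
- flat_bar_center (a point): centre (half-way up, mid-length, mid-width) of a steel offcut: solid flat bar, 80 mm long (its own x) x 40 mm wide (its y) x 20 mm high (its z), under 0.7 kg; starts flat on the bench, can be gripped from above across its width. May be absent
- grinder: angle grinder lying on the bench, about 300 mm long with its 116 mm disc on top, a bystander; origin under its middle
- hammer: hammer lying on the bench, a bystander; origin under its middle
- wrench: wrench lying on the bench, a bystander; origin under its middle
There are look-alikes about, which are no part of the job. What is shaped like the part that bears tube_short_center but black or yellow is not meant.

How it is judged (in metres and radians):
On the way, in this order (a step that is already met when the one before it is completed fails the run):
1. every offcut is in the tub with the lid open and the switch off (x of tube_long_center in the frame of tub between -0.106 and 0.106 m and y of tube_long_center in the frame of tub between -0.146 and 0.146 m and z of tube_long_center in the frame of tub between 0 and 0.065 m and x of tube_short_center in the frame of tub between -0.106 and 0.106 m and y of tube_short_center in the frame of tub between -0.146 and 0.146 m and z of tube_short_center in the frame of tub between 0 and 0.065 m and x of channel_wide_center in the frame of tub between -0.106 and 0.106 m and y of channel_wide_center in the frame of tub between -0.146 and 0.146 m and z of channel_wide_center in the frame of tub between 0 and 0.065 m and x of channel_narrow_center in the frame of tub between -0.106 and 0.106 m and y of channel_narrow_center in the frame of tub between -0.146 and 0.146 m and z of channel_narrow_center in the frame of tub between 0 and 0.065 m and x of flat_bar_center in the frame of tub between -0.106 and 0.106 m and y of flat_bar_center in the frame of tub between -0.146 and 0.146 m and z of flat_bar_center in the frame of tub between 0 and 0.065 m and value of joint lid above 0.3 rad and not (contact force between latch_plate and anything else above 1 N)), for 0.3 s.
2. the lid is shut over the offcuts (x of tube_long_center in the frame of tub between -0.106 and 0.106 m and y of tube_long_center in the frame of tub between -0.146 and 0.146 m and z of tube_long_center in the frame of tub between 0 and 0.065 m and x of tube_short_center in the frame of tub between -0.106 and 0.106 m and y of tube_short_center in the frame of tub between -0.146 and 0.146 m and z of tube_short_center in the frame of tub between 0 and 0.065 m and x of channel_wide_center in the frame of tub between -0.106 and 0.106 m and y of channel_wide_center in the frame of tub between -0.146 and 0.146 m and z of channel_wide_center in the frame of tub between 0 and 0.065 m and x of channel_narrow_center in the frame of tub between -0.106 and 0.106 m and y of channel_narrow_center in the frame of tub between -0.146 and 0.146 m and z of channel_narrow_center in the frame of tub between 0 and 0.065 m and x of flat_bar_center in the frame of tub between -0.106 and 0.106 m and y of flat_bar_center in the frame of tub between -0.146 and 0.146 m and z of flat_bar_center in the frame of tub between 0 and 0.065 m and value of joint lid below 0.05 rad), for 0.3 s.
3. the switch is latched on (value of joint lid below 0.05 rad and contact force between latch_plate and anything else above 1 N), for 0.3 s.
At the end, for the whole second after the job is handed in: every offcut present lies inside the tub below its rim, the lid is shut (within 0.05 rad), and the switch is latched on (the latch carries more than 1 N with nothing touching the button) (all of step 3 and x of tube_long_center in the frame of tub between -0.106 and 0.106 m and y of tube_long_center in the frame of tub between -0.146 and 0.146 m and z of tube_long_center in the frame of tub between 0 and 0.065 m and x of tube_short_center in the frame of tub between -0.106 and 0.106 m and y of tube_short_center in the frame of tub between -0.146 and 0.146 m and z of tube_short_center in the frame of tub between 0 and 0.065 m and x of channel_wide_center in the frame of tub between -0.106 and 0.106 m and y of channel_wide_center in the frame of tub between -0.146 and 0.146 m and z of channel_wide_center in the frame of tub between 0 and 0.065 m and x of channel_narrow_center in the frame of tub between -0.106 and 0.106 m and y of channel_narrow_center in the frame of tub between -0.146 and 0.146 m and z of channel_narrow_center in the frame of tub between 0 and 0.065 m and x of flat_bar_center in the frame of tub between -0.106 and 0.106 m and y of flat_bar_center in the frame of tub between -0.146 and 0.146 m and z of flat_bar_center in the frame of tub between 0 and 0.065 m and velocity of joint lid below 0.05 rad/s).
It fails at once if the switch is on while an offcut is in the open tub (contact force between latch_plate and anything else above 1 N and value of joint lid above 0.3 rad and ((x of tube_long_center in the frame of tub between -0.106 and 0.106 m and y of tube_long_center in the frame of tub between -0.146 and 0.146 m and z of tube_long_center in the frame of tub between 0 and 0.065 m) or (x of tube_short_center in the frame of tub between -0.106 and 0.106 m and y of tube_short_center in the frame of tub between -0.146 and 0.146 m and z of tube_short_center in the frame of tub between 0 and 0.065 m) or (x of channel_wide_center in the frame of tub between -0.106 and 0.106 m and y of channel_wide_center in the frame of tub between -0.146 and 0.146 m and z of channel_wide_center in the frame of tub between 0 and 0.065 m) or (x of channel_narrow_center in the frame of tub between -0.106 and 0.106 m and y of channel_narrow_center in the frame of tub between -0.146 and 0.146 m and z of channel_narrow_center in the frame of tub between 0 and 0.065 m) or (x of flat_bar_center in the frame of tub between -0.106 and 0.106 m and y of flat_bar_center in the frame of tub between -0.146 and 0.146 m and z of flat_bar_center in the frame of tub between 0 and 0.065 m))).
It fails at once if the grinder is pushed aside by more than 40 mm (distance of grinder from where it was at the start of the episode above 0.04 m).
It fails at once if the hammer is pushed aside by more than 40 mm (distance of hammer from where it was at the start of the episode above 0.04 m).
It fails at once if the wrench is pushed aside by more than 40 mm (distance of wrench from where it was at the start of the episode above 0.04 m).
Of tube_long, tube_short, channel_wide, channel_narrow, flat_bar only 3 to 5 are there at a start; the rules pass over those that are not, and their reading is None.
At some moment in a run one of tube_long, tube_short, channel_wide, channel_narrow, flat_bar may be knocked a few centimetres aside while the robot is not near it.
Once in a run the grip may slacken for a moment while it holds something.
It also fails if it takes over 210 s, if anything falls off the work surface, if the arm or the gripper's body presses on something with over 40 N, if the wrist force passes 120 N, or if a joint passes its speed limit or range.

## Working session

There is one attempt and no reset: what is moved stays moved. The work goes in short steps, each a Python script; the robot and the scene stay as the last script left them, time stands still between calls to the robot, and variables do not carry over. Pictures are saved under pics/ and viewed, about 12 in all and at most 16, crops included, and the job is handed in when it is done.

```bash
ls; mkdir -p pics
python3 - <<'E'
from rig import arm
import cv2, numpy as np
for n in ["scene","side"]:
    c=arm.read_camera(n); cv2.imwrite(f"pics/{n}0.png",cv2.resize(c["img"][:,:,::-1],(800,600),interpolation=cv2.INTER_CUBIC))
    R=np.array(c["R"]);print(n,c["fx"],c["cx"],c["cy"],-R.T@np.array(c["t"]),R[2])
    np.savez(f"{n}.npz",**c)
c=arm.read_camera("wrist");print(c["hand_eye"],c["fx"]);s=arm.get_state();print(s["eef_rot"],s["time"],s["wrist_force"])
E
```

```text
pics
scene 484.2719615832966 256.2450450141333 184.2894800888293 [1284.72228806 -256.53355096 1128.50113423] [-0.58186364  0.12904325 -0.80298353]
side 486.23310854633263 257.02695036525944 185.56846138051625 [ -186.96093045 -1001.09127446  1285.32462769] [ 0.45978691  0.54479725 -0.7012788 ]
[[ 9.99999722e-01 -7.74777654e-05 -7.41361176e-04 -2.52923204e-01]
 [ 3.16867743e-04  9.44429668e-01  3.28713402e-01 -8.37340129e+01]
 [ 6.74695510e-04 -3.28713546e-01  9.44429431e-01  3.00220574e+01]
 [ 0.00000000e+00  0.00000000e+00  0.00000000e+00  1.00000000e+00]] 292.9974724876098
[ 8.48858828e-01 -5.28618774e-01 -7.41719038e-04 -5.75730311e-04] 0.15 [-0.54576319  0.38176015  0.55343562]
```

View pics/scene0.png

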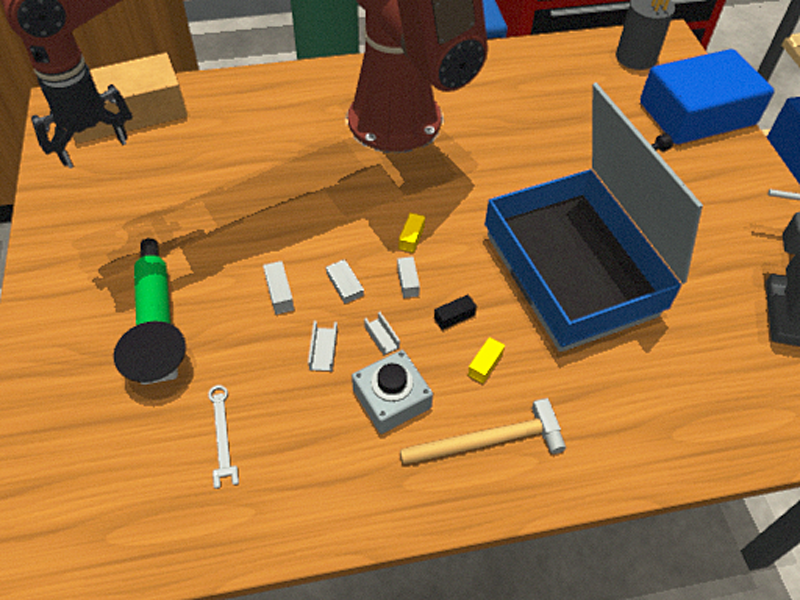

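View pics/side0.png

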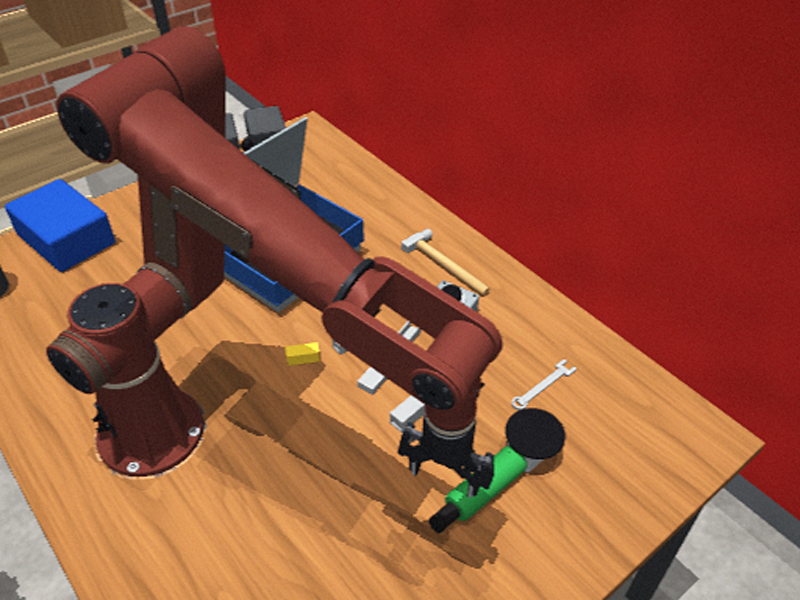

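The scene view shows five grey offcuts: solid tops at (278,288), (345,282) and (408,278), and channels at (323,346) and (382,333). The button is at (392,378) and the tub at about (590,255) with its lid up. The side view is blocked by the arm. Next I'll get rough positions, then take a wrist view from above.

```bash
cat > h.py <<'E'
import numpy as np, cv2
from scipy.spatial.transform import Rotation as Ro
def load(n): return dict(np.load(n+".npz"))
def cast(c,uv,z):
    R,t=np.array(c["R"]),np.array(c["t"]); uv=np.atleast_2d(np.array(uv,float))
    d=np.c_[(uv[:,0]-c["cx"])/c["fx"],(uv[:,1]-c["cy"])/c["fy"],np.ones(len(uv))]@R
    o=-R.T@t
    return o+d*((z-o[2])/d[:,2])[:,None]
def wrist(arm):
    s=arm.get_state(); c=dict(arm.read_camera("wrist")); T=np.eye(4)
    T[:3,:3]=Ro.from_quat(s["eef_rot"]).as_matrix(); T[:3,3]=s["eef_pos"]
    W=np.linalg.inv(T@np.array(c["hand_eye"])); c["R"],c["t"]=W[:3,:3],W[:3,3]
    return c
def down(a):  # tool pointing down, jaws (tool x) along world angle a
    return (Ro.from_euler('z',a)*Ro.from_euler('x',np.pi)).as_quat()
def save(c,n): cv2.imwrite(f"pics/{n}.png",cv2.resize(c["img"][:,:,::-1],(800,600),interpolation=cv2.INTER_CUBIC))
E
python3 - <<'E'
from h import *
c=load("scene"); k=.64
def p(n,uv,z): print(n,cast(c,np.array(uv)*k,z).round(0).tolist())
p("tops",[(278,285),(345,280),(408,275)],30); p("ch",[(323,346),(382,333)],15)
p("button",[(392,375)],76); p("collar",[(392,383)],56)
p("rim",[(489,207),(593,172),(682,282),(565,325)],110)
p("grinder",[(150,245),(150,350)],30);p("wrench",[(220,390),(226,480)],5);p("hammer",[(405,455),(548,425)],15)
p("yb",[(455,312),(487,360),(412,232)],20)
E
```

```text
tops [[443.0, -296.0, 30.0], [453.0, -176.0, 30.0], [462.0, -61.0, 30.0]]
ch [[577.0, -233.0, 15.0], [569.0, -128.0, 15.0]]
button [[689.0, -134.0, 76.0]]
collar [[693.0, -134.0, 56.0]]
rim [[395.0, 102.0, 110.0], [343.0, 321.0, 110.0], [620.0, 381.0, 110.0], [668.0, 156.0, 110.0]]
grinder [[307.0, -522.0, 30.0], [541.0, -522.0, 30.0]]
wrench [[625.0, -414.0, 5.0], [786.0, -413.0, 5.0]]
hammer [[801.0, -133.0, 15.0], [792.0, 105.0, 15.0]]
yb [[551.0, 7.0, 20.0], [658.0, 38.0, 20.0], [353.0, -30.0, 20.0]]
```

Run:
```python
from h import *
from rig import arm
arm.move_ptp([600,-110,450],down(-np.pi/2))
c=wrist(arm); np.savez("w1.npz",**c); save(c,"w1"); s=arm.get_state(); print(s["joint_positions"],s["time"])
```

```text
[-2.97823259e-01  1.52533782e-01  1.60280631e+00 -2.90189013e-04
  1.38644115e+00  1.27432251e+00] 2.2083
```

View pics/w1.png

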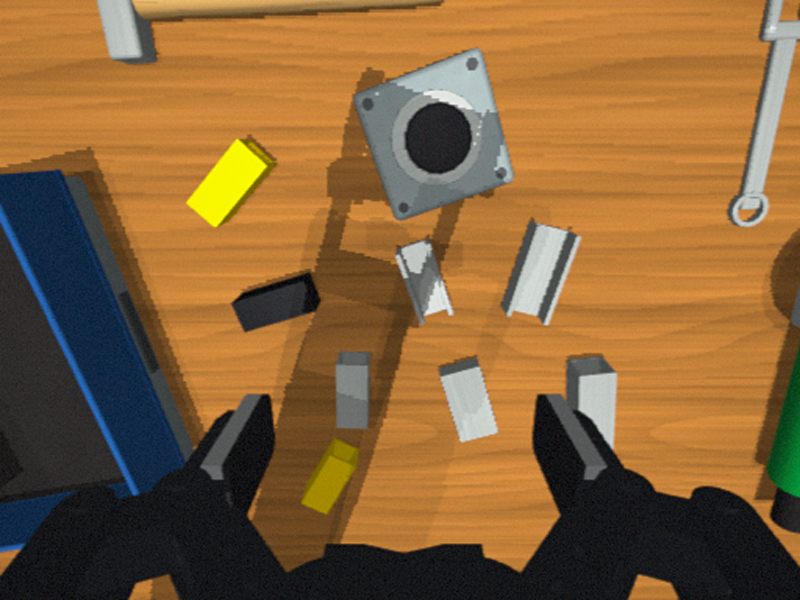

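The wrist view shows tube_short at (353,395), flat_bar at (468,400), tube_long at (592,405), channel_narrow at (425,280) and channel_wide at (541,272). The button is at (438,137). Next I'll automate the measurement and feel the button, calibrating the fingertip height on bare bench first.

```bash
cat >> h.py <<'E'
def blobs(c,z=15):
    """low-saturation bright blobs (bare steel) -> world centre, jaw angle (across width), length, width"""
    hsv=cv2.cvtColor(c["img"],cv2.COLOR_RGB2HSV)
    m=((hsv[...,1]<70)&(hsv[...,2]>75)).astype(np.uint8)*255
    m=cv2.morphologyEx(m,cv2.MORPH_CLOSE,np.ones((3,3),np.uint8))
    m=cv2.morphologyEx(m,cv2.MORPH_OPEN,np.ones((3,3),np.uint8))
    out=[]
    for k in cv2.findContours(m,cv2.RETR_EXTERNAL,cv2.CHAIN_APPROX_NONE)[0]:
        if cv2.contourArea(k)<150: continue
        w=cast(c,k[:,0],z)[:,:2].astype(np.float32)
        (cx,cy),(a,b),_=r=cv2.minAreaRect(w); P=cv2.boxPoints(r)
        e=[P[1]-P[0],P[2]-P[1]]; s=min(e,key=np.linalg.norm)
        out.append((cx,cy,np.arctan2(s[1],s[0]),max(a,b),min(a,b),cv2.contourArea(k)))
    return out
E
python3 - <<'E'
from h import *
c=load("w1")
for b in blobs(c): print(np.round(b,2))
print(cast(c,[[438*.64,137*.64]],78),cast(c,[[438*.64,137*.64]],69))
g=cv2.cvtColor(c["img"],cv2.COLOR_RGB2GRAY)[40:140,230:330]
k=max(cv2.findContours((g<60).astype(np.uint8),cv2.RETR_EXTERNAL,2)[0],key=cv2.contourArea)
(u,v),d,_=cv2.fitEllipse(k);print(u+230,v+40,d,cast(c,[[u+230,v+40]],74))
E
python3 - <<'E'
from h import *
from rig import arm
arm.grab(60); print(arm.get_state()["finger_gap"])
q=down(-np.pi/2)
arm.move_ptp([760,-270,260],q)
def touch(z0,z1,x,y):
    arm.movel([x,y,z0],rate=120); arm.sleep(.3)
    h=arm.movel([x,y,z1],rate=15,max_force=1.5); s=arm.get_state()
    print(h,s["eef_pos"],s["wrist_force"],s["time"]); arm.movel([x,y,max(z0,280)],rate=100)
touch(190,165,760,-270)
E
```

```text
[395.59  72.65   1.1  117.32  24.02 509.  ]
[ 436.87 -176.92   -1.27   90.3    40.97 1203.5 ]
[ 4.1210e+02 -2.9429e+02 -1.4700e+00  1.4650e+02  6.6910e+01  1.7030e+03]
[449.01 -59.59   1.52  86.79  32.14 938.5 ]
[ 561.88 -129.84   -1.24   76.86   34.21 1026.5 ]
[ 5.6933e+02 -2.3546e+02  1.3300e+00  8.9400e+01  4.9160e+01  1.8720e+03]
[ 6.8673e+02 -1.3777e+02  3.3000e-01  1.0860e+02  1.0847e+02  7.2105e+03]
[ 7.0030e+02 -4.0890e+02 -1.5200e+00  1.7259e+02  3.4110e+01  2.1710e+03]
[765.46 103.47  -1.52  43.68  35.91 921.  ]
[[ 687.27480362 -135.73180513   78.        ]] [[ 687.37204518 -136.37877774   69.        ]]
280.1526985168457 87.99780654907227 (40.96483612060547, 44.07740020751953) [[ 686.98630547 -135.84152272   74.        ]]
-0.0013306962357308638
True [ 760.0118067  -270.00730029  173.58792777] [-0.61193727 -0.43713837  4.40571099] 6.2083
```

Run:
```python
from h import *
from rig import arm
x,y=687,-136
arm.movel([x,y,280],rate=150); arm.movel([x,y,262],rate=60); arm.sleep(.3)
h=arm.movel([x,y,238],rate=10,max_force=1.5); s=arm.get_state()
print(h,s["eef_pos"],s["wrist_force"],s["time"]); arm.movel([x,y,285],rate=60)
```

```text
True [ 686.76374742 -135.98896759  250.65028744] [-0.37862097 -0.13352765  1.56501976] 10.5917
```

The button top is at 77 mm (250.65 − 173.6), so the switch is OFF. Next I'll look at the tub from above.

Run:
```python
from h import *
from rig import arm
arm.open_gripper()
arm.move_ptp([560,150,470],down(-np.pi/2))
c=wrist(arm); np.savez("w2.npz",**c); save(c,"w2"); print(arm.get_state()["time"])
```

```text
13.5167
```

View pics/w2.png

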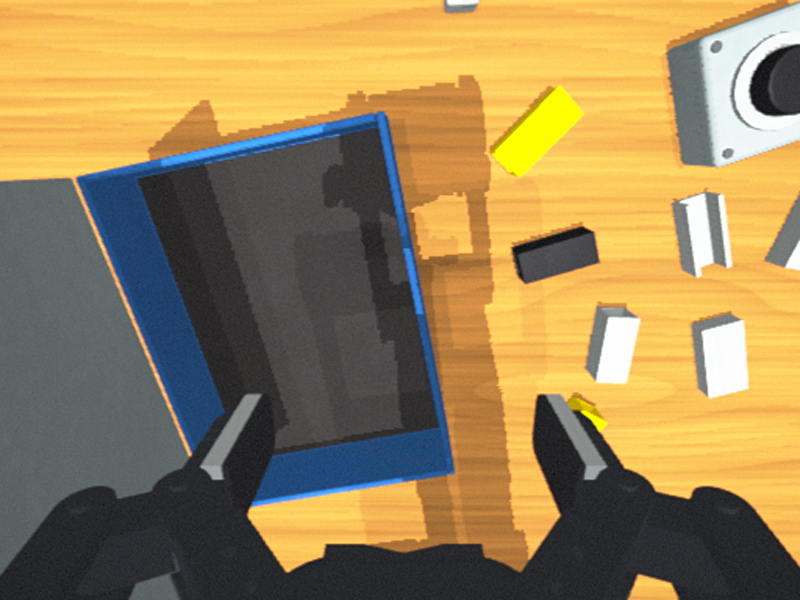

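The tub rim corners in this view are at (78,178), (386,112) and (453,472). The lid is upright on the left.

Run:
```python
from h import *
c=load("w2"); P=cast(c,np.array([(78,178),(386,112),(453,472)])*.64,110); print(P.round(1))
print(np.linalg.norm(P[0]-P[1]),np.linalg.norm(P[2]-P[1]))
ux=(P[0]-P[1]); ux/=np.linalg.norm(ux); uy=P[2]-P[1]; uy/=np.linalg.norm(uy)
print("ux",np.degrees(np.arctan2(ux[1],ux[0])),"uy",np.degrees(np.arctan2(uy[1],uy[0])))
a=np.mean([np.arctan2(ux[1],ux[0]),np.arctan2(uy[1],uy[0])-np.pi/2]) if uy[1]>0 else np.mean([np.arctan2(ux[1],ux[0]),np.arctan2(uy[1],uy[0])+2*np.pi-np.pi/2])
ex=np.array([np.cos(a),np.sin(a)]);ey=np.array([-ex[1],ex[0]])
C=((P[0]-0)[:2]+P[2][:2])/2; print("C",C,np.degrees(a))
np.savez("tub.npz",C=C,a=a)
s=load("scene");H=np.r_[C+110*ex,110]
for sg,pix in((-1,(700,210)),(1,(597,85))):
  for th in(1.3,1.4,1.5,1.57,1.6,1.7):
    X=H+np.r_[sg*150*ey-220*np.cos(th)*ex,220*np.sin(th)]
    x=s["R"]@X+s["t"]; print(sg,th,(x[:2]/x[2]*s["fx"]+[s["cx"],s["cy"]])/.64,pix)
```

```text
[[620.8 374.3 110. ]
 [662.8 159.9 110. ]
 [371.7 105.3 110. ]]
218.55047487160564 296.188858642855
ux 101.1026771652296 uy -169.37894340258907
C [496.23807753 239.82295132] 100.86186688132027
-1 1.3 [691.98868555 207.89871187] (700, 210)
-1 1.4 [705.39760455 201.74175558] (700, 210)
-1 1.5 [718.46050769 196.56070865] (700, 210)
-1 1.57 [727.29588359 193.55239305] (700, 210)
-1 1.6 [730.98642976 192.42445887] (700, 210)
-1 1.7 [742.79846912 189.38019783] (700, 210)
1 1.3 [587.06329574  83.83996725] (597, 85)
1 1.4 [598.83337119  78.59943555] (597, 85)
1 1.5 [610.46116334  74.38289168] (597, 85)
1 1.57 [618.42772025  72.06958985] (597, 85)
1 1.6 [621.78244067  71.2429682 ] (597, 85)
1 1.7 [632.64129357  69.21172095] (597, 85)
```

The lid is at about 1.36 rad, so I'll push it a little further open for clearance. Then I'll pick the first piece, with a closer look on the way.

```bash
cat >> h.py <<'E'
try:
    t=np.load("tub.npz"); C,ta=t["C"],float(t["a"]); ex=np.array([np.cos(ta),np.sin(ta)]); ey=np.array([-ex[1],ex[0]])
except FileNotFoundError: pass
def tub(x,y,z): return np.r_[C+x*ex+y*ey,z]
def norm(a): return (a+np.pi/2)%np.pi-np.pi/2
def pick_place(arm,name,p,L,W,H,slot,zrel=228):
    arm.move_ptp([p[0]+40,p[1],400],down(-np.pi/2)); c=wrist(arm)
    bs=[b for b in blobs(c,H) if np.hypot(b[0]-p[0],b[1]-p[1])<75 and b[3]<L+30 and b[4]<W+20]
    if not bs: save(c,"miss_"+name); print("not seen"); return False
    b=min(bs,key=lambda b:np.hypot(b[0]-p[0],b[1]-p[1])); x,y,a=b[:3]
    l=np.array([-np.sin(a),np.cos(a)]); l*=-np.sign(l[0])       # along length, away from camera
    x,y=np.array([x,y])+l*np.clip((b[3]-L)/2,0,8)
    print(name,np.round(b,2),"grasp",round(x,1),round(y,1))
    j1=np.arctan2(y,x); a=min([a+k*np.pi for k in(-2,-1,0,1,2)],key=lambda q:abs(j1-q-.8)) # j6 = j1-a
    arm.move_ptp([x,y,290],down(a)); arm.movel([x,y,175],rate=120,max_force=25)
    arm.grab(80); g0=arm.get_state()["finger_gap"]
    arm.movel([x,y,400],rate=180); g1=arm.get_state()["finger_gap"]; print("gap mm",g0*85,g1*85)
    if g1*85<W-8: print("LOST at lift"); return False
    T=tub(*slot,400); q=down(norm(ta+np.pi/2)); arm.move_ptp(T,q); g2=arm.get_state()["finger_gap"]
    if g2*85<W-8: print("LOST on way",g2*85); return False
    hit=arm.movel(tub(*slot,zrel),rate=120,max_force=15); print("hit",hit,arm.get_state()["eef_pos"][2])
    arm.open_gripper(); arm.sleep(.2); arm.movel(T,rate=200); print("t",arm.get_state()["time"]); return True
E
cat > lidpush.py <<'E'
from h import *
from rig import arm
q=down(norm(ta)-0 if norm(ta)<0 else norm(ta)-np.pi)
arm.grab(60); arm.move_ptp(tub(-20,0,470),q); arm.movel(tub(10,0,463),rate=100)
print(arm.movel(tub(112,0,463),rate=60,max_force=25),arm.get_state()["eef_pos"],arm.get_state()["wrist_force"])
arm.movel(tub(0,0,463),rate=150); arm.open_gripper()
c=dict(arm.read_camera("scene")); np.savez("scene1.npz",**c); save(c,"s1")
print(pick_place(arm,"bar",(437,-177),80,40,20,(-50,-75)))
c=wrist(arm); save(c,"w3")
E
python3 lidpush.py
```

```text
False [475.20300271 350.65446825 464.46581952] [ 0.40084852 -1.96808214  4.76307793]
bar [ 4.3747e+02 -1.7711e+02 -1.2700e+00  8.3560e+01  4.0970e+01  1.9015e+03] grasp 435.8 -177.6
gap mm 38.02458288210253 37.90372644776992
hit False 229.23716906094324
t 28.7583
True
```

View pics/w3.png

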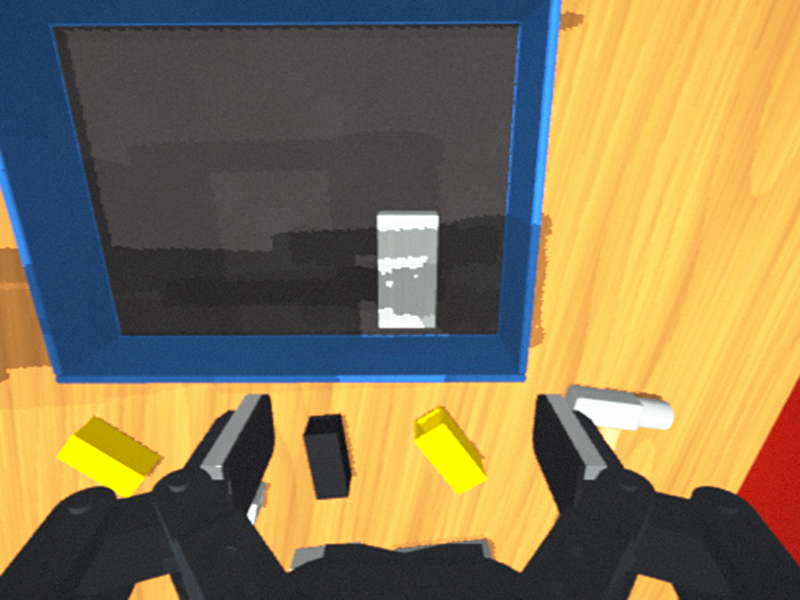

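View pics/s1.png

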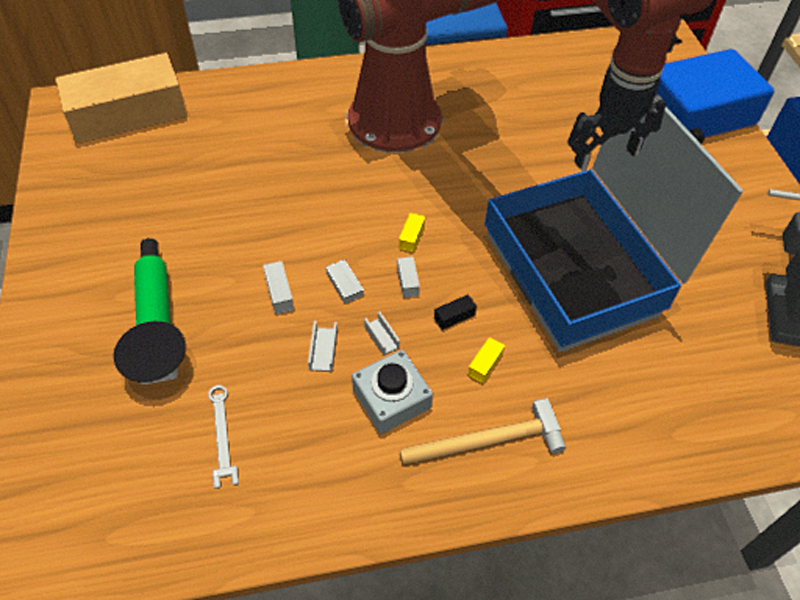

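The bar lies flat in the tub at (407,270), and the lid now stands at about 1.68 rad with its corner at (740,190). Next come the others.

Run:
```python
from h import *
from rig import arm
for n,p,d,s,z in [("channel_wide",(569,-235),(85,40,26),(-50,75),228),("tube_long",(440,-294),(90,35,35),(46,-75),228),
  ("channel_narrow",(562,-130),(70,32,24),(46,75),228),("tube_short",(447,-60),(70,30,30),(46,0),255)]:
    if not pick_place(arm,n,p,*d,s,z): break
c=wrist(arm); save(c,"w4")
```

```text
channel_wide [ 5.7323e+02 -2.3549e+02  1.3300e+00  9.0050e+01  4.1400e+01  1.9885e+03] grasp 570.8 -234.9
gap mm 38.35055073772739 38.27009015519135
hit False 228.85375828282358
t 38.9333
tube_long [ 4.3752e+02 -2.9809e+02 -1.4600e+00  9.7940e+01  3.5820e+01  2.0640e+03] grasp 433.6 -298.5
gap mm 33.571884315326606 33.936717422614926
hit False 229.1953447527929
t 49.825
channel_narrow [ 5.6511e+02 -1.3004e+02 -1.2300e+00  7.5400e+01  3.4080e+01  1.3350e+03] grasp 562.6 -131.0
gap mm 30.424576390477718 30.400175051800275
hit False 228.87283850272223
t 60.0
tube_short [ 454.36  -61.21    1.56   76.37   30.61 1392.5 ] grasp 451.2 -61.2
gap mm 28.944643819259447 28.847762711545176
hit False 256.09138673151483
t 69.2583
```

View pics/w4.png

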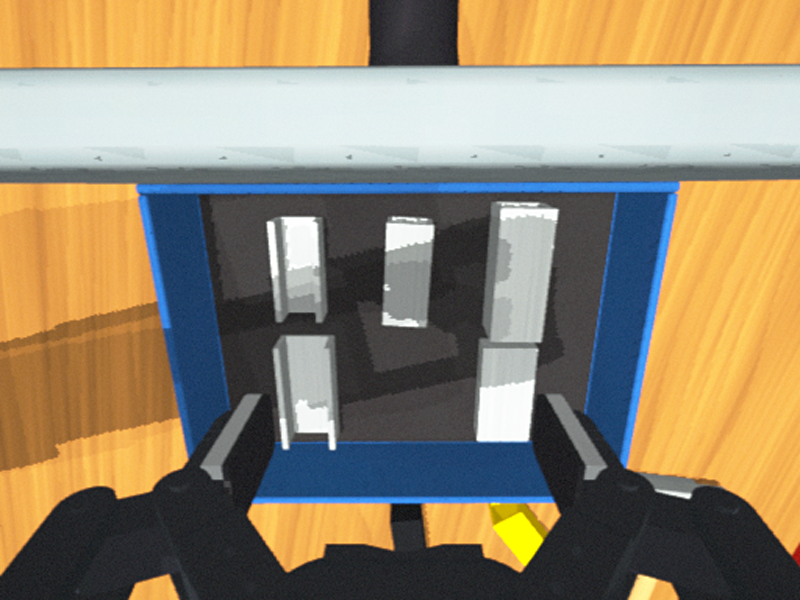

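All five lie flat in the tub and none reaches the rim: channels at (298,270) and (306,390), tubes at (408,272) and (522,272), bar at (507,390). Next I'll shut the lid from behind with the closed fingers, off to the side of the knob.

```bash
cat > shut.py <<'E'
from h import *
from rig import arm
q=down(norm(ta+np.pi/2)); Y=-65; r=188
arm.grab(60); arm.movel(tub(46,0,545),rate=200,rot=q)
arm.movel(tub(195,Y,545),rate=200)
arm.movel(tub(195,Y,470),rate=120,max_force=10)
for th in np.r_[np.arange(1.7,0.1,-.12),.04]:
    sx,sz=np.sin(th),np.cos(th)
    x=110-r*np.cos(th)+8*sx+11*sx; z=110+r*np.sin(th)+8*sz+173.5
    h=arm.movel(tub(x,Y,z),rate=70,max_force=30)
    if h: print("stop",th,arm.get_state()["wrist_force"]); break
x=110-195; arm.movel(tub(x,Y,298),rate=40,max_force=30)
h=arm.movel(tub(x,Y,286),rate=15,max_force=18); s=arm.get_state(); print(h,s["eef_pos"],s["wrist_force"],s["time"])
arm.movel(tub(x,Y,400),rate=150)
c=dict(arm.read_camera("scene")); save(c,"s2")
E
python3 shut.py
```

```text
True [576.48947877 168.58819457 291.97952979] [-0.68687128 -0.73099479  3.40664002] 81.0333
```

View pics/s2.png

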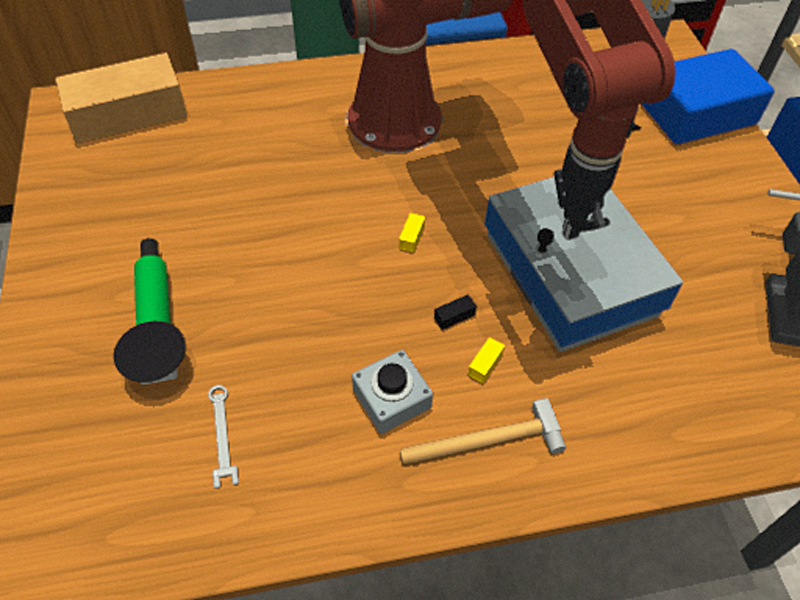

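The lid is shut: its top was felt at 118.4 mm against 118 nominal. Next I'll click the switch on and feel the button afterwards.

Run:
```python
from h import *
from rig import arm
x,y=687,-136; q=down(-np.pi/2)
arm.move_ptp([x,y,300],q); arm.movel([x,y,258],rate=80); arm.sleep(.3)
h=arm.movel([x,y,234],rate=15,max_force=14); arm.sleep(.3); s=arm.get_state(); print("press",h,s["eef_pos"],s["wrist_force"])
arm.movel([x,y,262],rate=15); arm.sleep(.4)
h=arm.movel([x,y,238],rate=10,max_force=1.5); s=arm.get_state(); print("feel",h,s["eef_pos"],s["wrist_force"],s["time"])
arm.movel([x,y,300],rate=40)
```

```text
press False [ 687.73134985 -136.1027983   235.52854215] [0.89218358 0.13579604 7.29399766]
feel True [ 686.98008552 -136.00274216  241.68263303] [0.77034381 0.14124533 1.8145649 ] 90.4583
```

The button top is now at 68 mm, so it is latched in. I'll do a final look at the lid and bystanders, then hand in.

Run:
```python
from h import *
from rig import arm
arm.movel([687,-136,420],rate=150)
c=arm.read_camera("scene"); save(c,"s3"); a=load("scene")["img"].astype(int); d=np.abs(c["img"].astype(int)-a).max(2)
for n,(u0,u1,v0,v1) in dict(wrench=(200,245,380,490),hammer=(400,570,400,465),disc=(110,190,320,380)).items():
    k=.64; print(n,(d[int(v0*k):int(v1*k),int(u0*k):int(u1*k)]>60).mean().round(3))
arm.sign_off()
```

```text
wrench 0.0
hammer 0.112
disc 0.0
the job is handed in; nothing more can be done
```

View pics/s3.png

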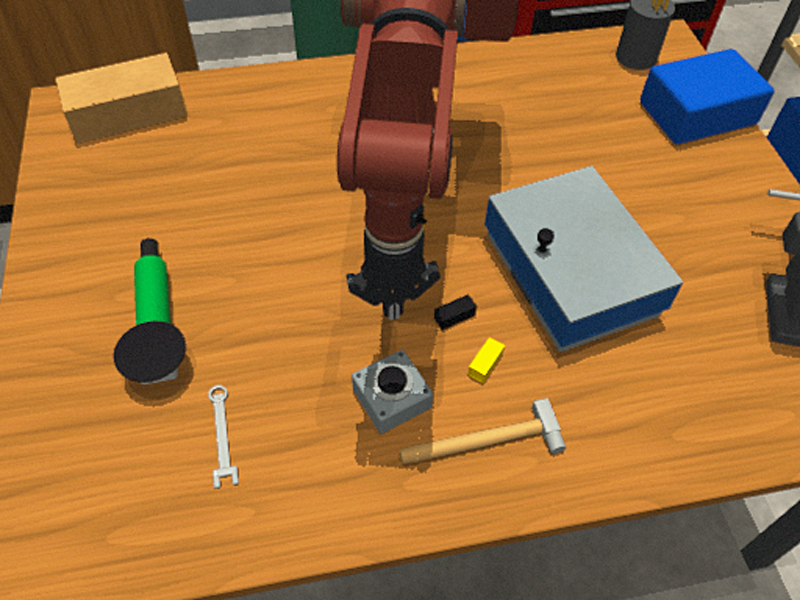

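The job is done and handed in at about 92 s: all five offcuts are in the tub, the lid is shut and the switch is latched on. The hand-in reported no verdict.

- **Switch before loading:** I felt the button top at about 77 mm (78 mm is off), so the switch was off and I did not press it.
- **Loading:** I pushed the lid further open, from about 1.36 to 1.68 rad, for clearance. I then placed all five offcuts flat in the tub. No grip was lost, and the picture from above showed all five lying inside, below the rim.
- **Lid:** I pushed it shut from behind. Its top was felt at 118.4 mm against 118 mm when shut, about 0.002 rad, and the last picture shows it closed.
- **Switch on:** I pressed to the bottom with 7.3 N at the end. The button was then felt at about 68 mm (69 mm is latched in).
- **Bystanders:** The hammer, wrench and grinder appear in the same place in the first and last pictures. The picture comparison flagged an 11% change around the hammer only; the last picture shows that is the arm's shadow, as the hammer has not moved.

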